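Open the double doors of the weight cabinet

ROBOT

A 6-joint arm with a two-finger parallel gripper is mounted at the origin on the work surface. World frame = base frame: x ahead of the robot, y to its left, z up, the work surface at z = 0. Lengths are in mm, angles in degrees, forces in N, time in s.
With the tool pointing down it reaches from about 350 to 850 mm from the base axis. Payload 8.1 kg.
Tool frame: the origin (TCP) lies midway between the tips of the shut fingers; the grasp point (between the pads) lies 19 mm behind it; z points along the fingers, y is the line along which they close (so a half turn about z gives the same grasp; the last joint's range is limited). The gripper opens to 85 mm and grips with 20 to 120 N. Pads are 22 mm wide; open, the fingers measure 114 mm over their backs; the gripper's body (76 mm by 85 mm) begins 54 mm behind the grasp point. The pads swing forward as they close: fully open they stand 13 mm farther back than shut.
Start: joints at [60.825, 7.471, 85.268, -0, 87.261, -4.893], TCP at [246.716, 546.934, 231.292] pointing down, gripper open.
Joint ranges: [-169.43, 169.43], [-51.17, 129.36], [1.28, 143.12], [-76.62, 256.62], [0, 156.53], [-152.29, 152.29]. Speed limits (degrees/s): [136.94, 136.94, 159.86, 180, 180, 180].

INTERFACE

Orientations are given as [roll, pitch, yaw] about the fixed x, y, z axes, in that order (R = Rz(yaw) Ry(pitch) Rx(roll)).
In Python, from bench import sense, snapshot, camera_params, hand_in, masks_of, pinpoint gives the robot as it stands.
- The arm moves only by the tool step_arm, never from a script. Its argument "targets" is a list of rows, each an object with "angular": the turn, a rotation vector about the tool's x, y, z scaled (see below), a list of three; "dp": the shift along the tool's x, y, z scaled (see below), a list of three; "fingers": the closure, from 0 (fully open) to 1 (shut). A call has exactly 8 rows; each row is the pose to reach, as a shift and turn from the pose commanded when the call began, along the tool's axes at that moment, turning the shorter way round; what a row does not reach only later rows make up. The controller multiplies each number of a shift by 0.2 m and each number of a turn by 180 degrees. A row lasts 1/8 s, in which the tool goes at most 62.5 mm and 10.7 degrees, less where a joint would pass 70% of its speed; a pose out of reach is approached as far as the arm can. A call with a number of a shift or a turn outside -1 to 1 is refused whole. A call with a gripper value outside its range is refused whole. The fingers move at their own pace and stop on an object; "newtons" is the grip in N (left out, the last holds). Time passes only in rows, so rows that repeat a pose let the fingers close, or fill a call up. It gives the time, the measured TCP pose, the force, the opening and the grip force at its end, in the units of the state.
- sense(): the state, without advancing time (a new reading comes with each control period).
- snapshot(name): name is "scene" or "top" or "wrist"; returns the picture (384x512x3 uint8, blue, green, red); there is no depth.
- camera_params(name): a dict with "vfov" (degrees; the focal length in pixels is half the picture's height over the tangent of half this angle, whatever the lens; pixels are square), "cx", "cy" (the principal point, pixels), "D" ([k1, k2, p1, p2, k3] as OpenCV has them; the pictures are not rectified), "R" (3x3) and "t" (3): a world point X has camera coordinates R X + t. Camera axes: x right, y down, z forward; pixel columns grow to the right and rows downward; lengths in mm; the calibration is good to about 2 mm. A picture is of the moment at which its call begins: read the wrist's pose just before it. camera_params takes no time and is no camera call; for the wrist camera it gives the pose at the moment of the call.
- hand_in(): hands the job in; it is judged then, once.
Trained networks look in the newest picture that a camera, given by its name, has taken for a name from the list of things; names that differ only in an ending like _2 or _b are one class to them, and where a whole thing is asked for, a point or a joint stands for the part that bears it (a point fixed in the world has none). Each returns a list of dicts, best first, with "conf" (0 to 1); they miss things now and then, are a little off and sometimes report something else, mostly with a low value. They report only what shows in the picture. A call takes as long as a camera call.
- masks_of(camera, label): "pixels" (384x512 bool, what is visible of it) and "at" ([column, row] in pixels, amid what is visible of it).
- pinpoint(camera, label): "at" ([column, row] in pixels: a listed point, or the origin of a listed thing).
The state is a dict: "time": time; "joint_pos": joint angles; "qd": joint speeds; "joint_efforts": joint torques, N m; "tool_pos": TCP position; "tcp_rot": TCP orientation; "ft_force": force on the tool from outside, world axes, zero at the start; "wrist_torque": the same for the moment, N m; "finger_gap": finger opening in mm; "grip_force": force on a finger pad.
Only numpy, scipy, OpenCV 4.12 (cv2) and the standard library are available. Lean on these libraries where they do the work, as an engineer would, in place of code of your own. Each camera call takes 0.05 s, during which the arm holds its last target. There are 200 camera calls.

TASK

Open the little two-door weight cabinet on the weighing bench. First pull open the latched leaf, the one that carries the metal cover strip and is held by the roller catch, and only then the other leaf, which the strip overlaps. Leave both leaves standing wide open, each at about a right angle to the cabinet's front.

Things in the scene. Friction and masses are not known exactly. Their poses are not given: they have to be found in the camera images.
- latched_leaf_handle (a point): Grip point on the latched leaf's handle: an upright round steel bar 12 mm thick, axis 40 mm out from the leaf's face, top 209 mm above the bench; pinch it here from above, fingers left and right of it (struts behind it at heights 197 and 105 mm). Height 188 mm. Axes turn with the leaf: x from its face squarely into the leaf, y to its left, z up. Hinge axis (vertical) at x +56, y +105 mm from here.
- latched_leaf (a joint): Opening of the left leaf, seen from the robot: 0 shut, grows clockwise from above to 1.9 rad; doors face the robot. An aluminium strip on its free edge laps 16 mm over the right leaf. A roller catch on the cabinet's top lets go within the first 10 mm at about 10 N on the handle; then it moves easily and stays where left. Leaves 150 mm wide, 16 thick, 12 to 206 mm above the bench.
- overlapped_leaf_handle (a point): Grip point on the handle of the overlapped leaf (right, seen from the robot): same bar, height and axes as the other; the two are 94 mm apart when shut. The vertical hinge axis is at x +56, y -105 mm from here. The cabinet is a grey box 320 mm wide, 200 deep, 210 high; the catch rises 26 mm above its top, 30 mm left of the middle; a jar 70 mm tall and a dish stand on its rear half.
- overlapped_leaf (a joint): Opening of the right leaf, seen from the robot: 0 shut, grows anticlockwise from above, towards the robot, to 1.9 rad. It has no catch; only the other leaf's strip keeps it shut. It moves easily and stays where it is left.

How it is judged:
By the outcome, as a careful person would: the job done as asked, in the order asked, and still so for the second after the job is handed in, with the robot touching nothing.
It also fails if it takes over 48 s, if anything falls off the work surface, if the arm or the gripper's body presses on something with over 40 N, if the wrist force passes 120 N, or if a joint passes its speed limit or range.

## Working session

There is one attempt and no reset: what is moved stays moved. The work goes in short steps, Python scripts to look and compute and a tool call to move; the robot and the scene stay as the last step left them, time stands still between calls to the robot, and variables do not carry over. Pictures are saved under pics/ and viewed, at most 10 in all, crops included, and the job is handed in when it is done.

Besides the shell and the picture viewer there is one more tool, called after "Emit:" as a command line: name --argument value ..., lists and objects as JSON in quotes. step_arm: Moves the arm, as the interface text tells. Its arguments: {"type":"object","properties":{"targets":{"type":"array","items":{"type":"object","properties":{"angular":{"type":"array","items":{"type":"number","minimum":-1,"maximum":1}},"dp":{"type":"array","items":{"type":"number","minimum":-1,"maximum":1}},"fingers":{"type":"number"}}}},"newtons":{"type":"number"}},"required":["targets"]}

```bash
mkdir -p pics; cat > h.py <<'E'
import numpy as np, cv2
from bench import *
def cam(n):
    p=camera_params(n); f=192/np.tan(np.radians(p["vfov"])/2)
    K=np.array([[f,0,p["cx"]],[0,f,p["cy"]],[0,0,1]]); return K,np.array(p["D"],float),np.array(p["R"]),np.array(p["t"])
def ray(n,uv):
    K,D,R,t=cam(n); q=cv2.undistortPoints(np.array([[uv]],float),K,D)[0,0]
    return -R.T@t, R.T@np.array([q[0],q[1],1])
def atz(n,uv,z):
    c,d=ray(n,uv); return c+d*(z-c[2])/d[2]
def proj(n,X):
    K,D,R,t=cam(n); return cv2.projectPoints(np.array(X,float).reshape(-1,1,3),cv2.Rodrigues(R)[0],t,K,D)[0][:,0]
E
python3 - <<'E'
from h import *
s=sense();print({k:np.round(v,2) for k,v in s.items()})
ims=[]
for n in("scene","top"):
    im=snapshot(n);ims.append(im)
    for l in("latched_leaf_handle","overlapped_leaf_handle"):
        for d in pinpoint(n,l)[:3]: print(n,l,round(d["conf"],2),np.round(d["at"],1),np.round(atz(n,d["at"],188),1))
    cv2.imwrite(f"pics/{n}0.png",im)
E
```

```text
{'time': np.float64(0.0), 'joint_pos': array([60.82,  7.52, 85.33, -0.  , 87.26, -4.89]), 'qd': array([-0.02,  0.03,  0.07, -0.07,  0.08, -0.04]), 'joint_efforts': array([ 0.000e+00, -5.694e+01, -5.005e+01, -0.000e+00,  2.000e-02,
        0.000e+00]), 'tool_pos': array([246.46, 546.45, 230.24]), 'tcp_rot': array([-1.7989e+02, -1.0000e-02,  1.5572e+02]), 'ft_force': array([-0.07,  0.09,  0.59]), 'wrist_torque': array([-0.02, -0.01, -0.01]), 'grip_force': np.float64(0.0), 'finger_gap': np.float64(85.55)}
scene latched_leaf_handle 0.8 [289.7 231.4] [599.8 -55.1 188. ]
scene overlapped_leaf_handle 0.78 [346.7 258.8] [ 591.5 -145.6  188. ]
top overlapped_leaf_handle 0.7 [333.7 224.3] [ 601.3 -142.3  188. ]
```

View pics/scene0.png

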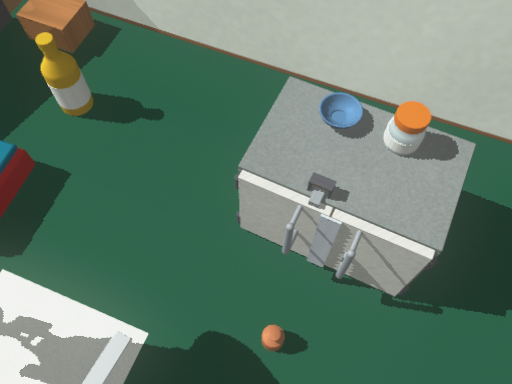

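View pics/top0.png

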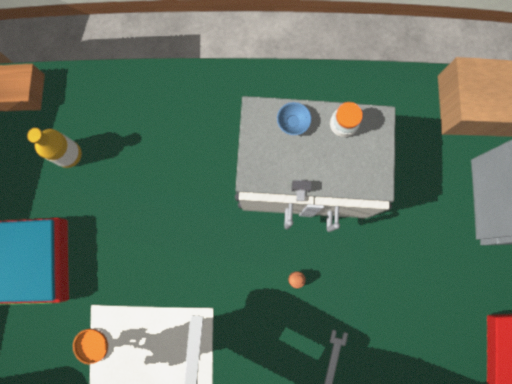

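The two views agree. The cabinet's doors face the robot, with the handles at about (289,228) and (334,226) in the scene view (290,231)/(347,259). A small ball stands in front at top (297,280). Next I'll get the cabinet pose from its top edges.

```bash
python3 - <<'E'
from h import *
im=cv2.imread("pics/top0.png")
for n,pts in(("top",[(242,98),(395,106),(237,194),(393,203)]),("scene",[(290,80),(472,151),(242,172),(436,243)])):
    print(n,[np.round(atz(n,p,210)[:2]).tolist() for p in pts])
print("ball",atz("top",(297,280),15),atz("scene",(272,337),15))
n="top"
for uv in [(289,208),(288,226),(337,208),(334,227)]: print(uv,np.round(atz(n,uv,209)[:2]),np.round(atz(n,uv,188)[:2]))
c=np.hstack([cv2.resize(im[170:250,230:330],None,fx=4,fy=4,interpolation=3),cv2.resize(im[170:250,310:400],None,fx=4,fy=4,interpolation=3)])
cv2.imwrite("pics/crop1.png",c)
E
```

```text
top [[860.0, 47.0], [848.0, -273.0], [659.0, 54.0], [643.0, -260.0]]
scene [[852.0, 40.0], [827.0, -271.0], [654.0, 45.0], [654.0, -253.0]]
ball [481.19501754 -81.90343338  15.        ] [481.18758948 -81.40322677  15.        ]
(289, 208) [632. -50.] [634. -51.]
(288, 226) [596. -48.] [597. -49.]
(337, 208) [ 632. -146.] [ 635. -149.]
(334, 227) [ 594. -139.] [ 596. -143.]
```

View pics/crop1.png

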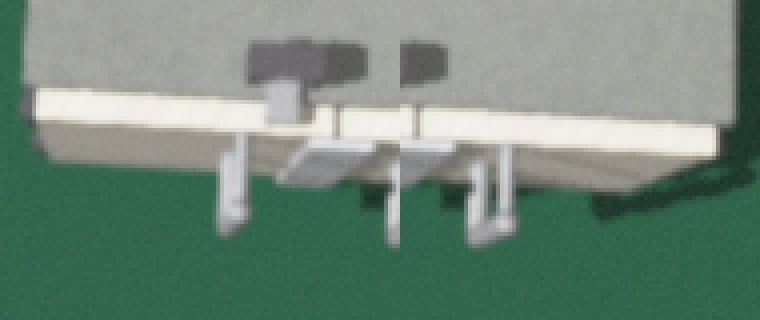

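Crop (4x): left bar top is at about top px (290.2,222.5), right bar top at (337,225). The leaves' front top edge runs from (238.7,199.5) to (389.3,208.8).

```bash
python3 - <<'E'
from h import *
for uv,z in [((290.2,222.5),209),((337,225),209),((238.7,199.5),206),((389.3,208.8),206)]: print(uv,np.round(atz("top",uv,z),1))
E
```

```text
(290.2, 222.5) [602.6 -52.  209. ]
(337, 225) [ 598.3 -145.4  209. ]
(238.7, 199.5) [648.1  51.  206. ]
(389.3, 208.8) [ 631.9 -253.3  206. ]
```

Emit:
step_arm --targets '[{"dp": [-0.1,-0.07,-0.1],"angular": [0,0,0],"fingers": 0},{"dp": [-0.25,-0.17,-0.2],"angular": [0,0,0],"fingers": 0},{"dp": [-0.4,-0.27,-0.3],"angular": [0,0,0],"fingers": 0},{"dp": [-0.52,-0.36,-0.3],"angular": [0,0,0],"fingers": 0},{"dp": [-0.64,-0.45,-0.3],"angular": [0,0,0],"fingers": 0},{"dp": [-0.76,-0.53,-0.3],"angular": [0,0,0],"fingers": 0},{"dp": [-0.88,-0.6,-0.3],"angular": [0,0,0],"fingers": 0},{"dp": [-0.95,-0.665,-0.3],"angular": [0,0,0],"fingers": 0}]'

```text
time: 1.3
tool_pos: [365.8, 346.5, 291.3]
tcp_rot: [-180.0, 0.0, 155.7]
ft_force: [0.5, 0.6, 0.1]
finger_gap: 85.4
grip_force: 0.0
```

Emit:
step_arm --targets '[{"dp": [-0.1,-0.07,0],"angular": [0,0,0],"fingers": 0},{"dp": [-0.25,-0.17,0],"angular": [0,0,0],"fingers": 0},{"dp": [-0.4,-0.27,0],"angular": [0,0,0],"fingers": 0},{"dp": [-0.52,-0.36,0],"angular": [0,0,0],"fingers": 0},{"dp": [-0.64,-0.45,0],"angular": [0,0,0],"fingers": 0},{"dp": [-0.76,-0.53,0],"angular": [0,0,0],"fingers": 0},{"dp": [-0.88,-0.6,0],"angular": [0,0,0],"fingers": 0},{"dp": [-0.95,-0.665,0],"angular": [0,0,0],"fingers": 0}]'

```text
time: 2.3
tool_pos: [484.0, 147.3, 291.2]
tcp_rot: [-180.0, -0.0, 155.7]
ft_force: [-0.3, 0.7, 0.2]
finger_gap: 85.4
grip_force: 0.0
```

Emit:
step_arm --targets '[{"dp": [-0.1,-0.07,0],"angular": [0,0,-0.02],"fingers": 0},{"dp": [-0.25,-0.17,0],"angular": [0,0,-0.04],"fingers": 0},{"dp": [-0.4,-0.27,0],"angular": [0,0,-0.06],"fingers": 0},{"dp": [-0.52,-0.36,0],"angular": [0,0,-0.08],"fingers": 0},{"dp": [-0.64,-0.45,0],"angular": [0,0,-0.1],"fingers": 0},{"dp": [-0.76,-0.53,0],"angular": [0,0,-0.12],"fingers": 0},{"dp": [-0.88,-0.6,0],"angular": [0,0,-0.12],"fingers": 0},{"dp": [-0.92,-0.665,0],"angular": [0,0,-0.12],"fingers": 0}]'

```text
time: 3.3
tool_pos: [596.9, -49.5, 290.9]
tcp_rot: [180.0, -0.0, 177.3]
ft_force: [-0.8, -0.8, -0.6]
finger_gap: 85.2
grip_force: 0.0
```

```bash
python3 - <<'E'
from h import *
s=sense();print(s["time"],np.round(s["tool_pos"],1),np.round(s["tcp_rot"],1),np.round(s["joint_pos"],1))
n="wrist"
im=snapshot(n);cv2.imwrite("pics/w1.png",im)
for l in("latched_leaf_handle","overlapped_leaf_handle"):
    for d in pinpoint(n,l)[:2]: print(l,round(d["conf"],2),np.round(d["at"],1),np.round(atz(n,d["at"],188),1))
print(proj(n,[[602.5,-52,209],[602.5,-52,95],[598.3,-145.4,209]]).round())
E
```

```text
3.3 [596.9 -49.5 290.9] [180.   -0.  177.3] [ -9.7   6.4  80.3   0.   93.4 -96.9]
latched_leaf_handle 0.74 [252.3 202.3] [604.9 -52.  188. ]
overlapped_leaf_handle 0.76 [144.5 202.3] [ 600.2 -148.2  188. ]
[[251. 208.]
 [251. 177.]
 [138. 208.]]
```

View pics/w1.png

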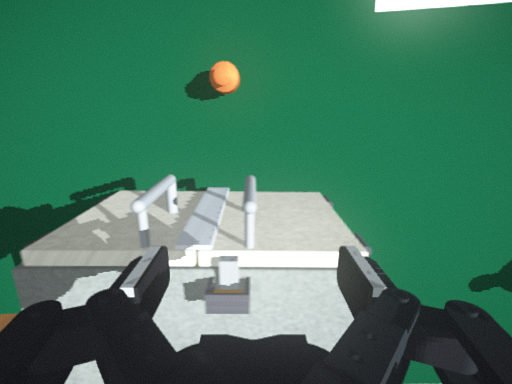

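The wrist view shows the left handle's bar top at (250,208), as predicted, and the other at about (140,208). The position is right, so I'll descend and grip.

Emit:
step_arm --newtons 60 --targets '[{"dp": [-0.03,-0.011,0.05],"angular": [0,0,0],"fingers": 0.3},{"dp": [-0.03,-0.011,0.15],"angular": [0,0,0],"fingers": 0.3},{"dp": [-0.03,-0.011,0.25],"angular": [0,0,0],"fingers": 0.3},{"dp": [-0.03,-0.011,0.35],"angular": [0,0,0],"fingers": 0.3},{"dp": [-0.03,-0.011,0.45],"angular": [0,0,0],"fingers": 0.3},{"dp": [-0.03,-0.011,0.53],"angular": [0,0,0],"fingers": 0.3},{"dp": [-0.03,-0.011,0.58],"angular": [0,0,0],"fingers": 0.3},{"dp": [-0.03,-0.011,0.6],"angular": [0,0,0],"fingers": 0.3}]'

```text
time: 4.45
tool_pos: [602.5, -51.2, 170.7]
tcp_rot: [180.0, -0.0, 177.3]
ft_force: [-0.4, -0.3, -0.6]
finger_gap: 59.7
grip_force: 0.0
```

Emit:
step_arm --newtons 60 --targets '[{"dp": [0,0,0],"angular": [0,0,0],"fingers": 0.7},{"dp": [0,0,0],"angular": [0,0,0],"fingers": 0.8},{"dp": [0,0,0],"angular": [0,0,0],"fingers": 0.9},{"dp": [0,0,0],"angular": [0,0,0],"fingers": 1},{"dp": [0,0,0],"angular": [0,0,0],"fingers": 1},{"dp": [0,0,0],"angular": [0,0,0],"fingers": 1},{"dp": [0,0,0],"angular": [0,0,0],"fingers": 1},{"dp": [0,0,0],"angular": [0,0,0],"fingers": 1}]'

```text
time: 5.45
tool_pos: [603.0, -51.9, 172.3]
tcp_rot: [-179.9, 0.1, 177.3]
ft_force: [-2.8, -4.0, 6.5]
finger_gap: 10.1
grip_force: 58.5
```

Emit:
step_arm --newtons 60 --targets '[{"dp": [0.023,0.013,0],"angular": [0,0,0.014],"fingers": 1},{"dp": [0.045,0.026,0],"angular": [0,0,0.028],"fingers": 1},{"dp": [0.066,0.041,0],"angular": [0,0,0.042],"fingers": 1},{"dp": [0.087,0.056,0],"angular": [0,0,0.056],"fingers": 1},{"dp": [0.126,0.09,0],"angular": [0,0,0.083],"fingers": 1},{"dp": [0.163,0.128,0],"angular": [0,0,0.111],"fingers": 1},{"dp": [0.196,0.168,0],"angular": [0,0,0.139],"fingers": 1},{"dp": [0.225,0.21,0],"angular": [0,0,0.167],"fingers": 1}]'

```text
time: 6.45
tool_pos: [560.0, -7.2, 172.3]
tcp_rot: [180.0, 0.1, 147.1]
ft_force: [0.2, -1.2, 3.9]
finger_gap: 10.2
grip_force: 58.9
```

Emit:
step_arm --newtons 60 --targets '[{"dp": [0.023,0.013,0],"angular": [0,0,0.014],"fingers": 1},{"dp": [0.045,0.026,0],"angular": [0,0,0.028],"fingers": 1},{"dp": [0.066,0.041,0],"angular": [0,0,0.042],"fingers": 1},{"dp": [0.087,0.056,0],"angular": [0,0,0.056],"fingers": 1},{"dp": [0.126,0.09,0],"angular": [0,0,0.083],"fingers": 1},{"dp": [0.163,0.128,0],"angular": [0,0,0.111],"fingers": 1},{"dp": [0.196,0.168,0],"angular": [0,0,0.139],"fingers": 1},{"dp": [0.225,0.21,0],"angular": [0,0,0.167],"fingers": 1}]'

```text
time: 7.45
tool_pos: [545.4, 52.8, 172.3]
tcp_rot: [179.9, 0.1, 117.0]
ft_force: [3.2, -2.0, 2.4]
finger_gap: 10.0
grip_force: 58.8
```

Emit:
step_arm --newtons 60 --targets '[{"dp": [0.023,0.013,0],"angular": [0,0,0.014],"fingers": 1},{"dp": [0.045,0.026,0],"angular": [0,0,0.028],"fingers": 1},{"dp": [0.066,0.041,0],"angular": [0,0,0.042],"fingers": 1},{"dp": [0.087,0.056,0],"angular": [0,0,0.056],"fingers": 1},{"dp": [0.126,0.09,0],"angular": [0,0,0.083],"fingers": 1},{"dp": [0.163,0.128,0],"angular": [0,0,0.111],"fingers": 1},{"dp": [0.196,0.168,0],"angular": [0,0,0.139],"fingers": 1},{"dp": [0.225,0.21,0],"angular": [0,0,0.167],"fingers": 1}]'

```text
time: 8.45
tool_pos: [562.7, 111.6, 172.3]
tcp_rot: [179.8, 0.0, 87.0]
ft_force: [4.9, -4.8, 1.8]
finger_gap: 10.4
grip_force: 58.9
```

Emit:
step_arm --newtons 20 --targets '[{"dp": [0,0,0],"angular": [0,0,0],"fingers": 1},{"dp": [0,0,0],"angular": [0,0,0],"fingers": 1},{"dp": [0,0,0],"angular": [0,0,0],"fingers": 0.7},{"dp": [0,0,0],"angular": [0,0,0],"fingers": 0.5},{"dp": [0,0,0],"angular": [0,0,0],"fingers": 0.5},{"dp": [0,0,0],"angular": [0,0,0],"fingers": 0.5},{"dp": [0,0,0],"angular": [0,0,0],"fingers": 0.5},{"dp": [0,0,0],"angular": [0,0,0],"fingers": 0.5}]'

```text
time: 9.45
tool_pos: [561.3, 111.8, 171.3]
tcp_rot: [-180.0, -0.0, 87.1]
ft_force: [0.2, -0.4, -0.2]
finger_gap: 42.7
grip_force: 0.0
```

Emit:
step_arm --targets '[{"dp": [0,0,-0.15],"angular": [0,0,0],"fingers": 0.5},{"dp": [0,0,-0.35],"angular": [0,0,0],"fingers": 0.5},{"dp": [0,0,-0.55],"angular": [0,0,0],"fingers": 0.5},{"dp": [-0.1,0.02,-0.6],"angular": [0,0,0.05],"fingers": 0.3},{"dp": [-0.25,0.05,-0.6],"angular": [0,0,0.1],"fingers": 0.3},{"dp": [-0.4,0.08,-0.6],"angular": [0,0,0.15],"fingers": 0.3},{"dp": [-0.55,0.11,-0.6],"angular": [0,0,0.2],"fingers": 0.3},{"dp": [-0.7,0.14,-0.6],"angular": [0,0,0.25],"fingers": 0.3}]'

```text
time: 10.45
tool_pos: [582.3, -30.4, 291.3]
tcp_rot: [180.0, -0.0, 41.8]
ft_force: [1.0, 0.3, -0.1]
finger_gap: 60.0
grip_force: 0.0
```

```bash
python3 - <<'E'
from h import *
from scipy.spatial.transform import Rotation as Ro
s=sense();R=Ro.from_euler("xyz",s["tcp_rot"],degrees=True).as_matrix()
print(s["tool_pos"],s["tcp_rot"],R.T@(np.array([599,-146,290])-s["tool_pos"])/200,(s["tcp_rot"][2]+2.7)/180)
n="top";im=snapshot(n);cv2.imwrite("pics/t2.png",im)
for d in pinpoint(n,"overlapped_leaf_handle")[:2]: print(round(d["conf"],2),np.round(d["at"],1),np.round(atz(n,d["at"],188),1))
E
```

```text
[582.34909907 -30.42676585 291.34450804] [ 1.79996050e+02 -4.89785874e-03  4.18441693e+01] [-0.32347768  0.48602751  0.0067284 ] 0.24746760717663036
```

View pics/t2.png

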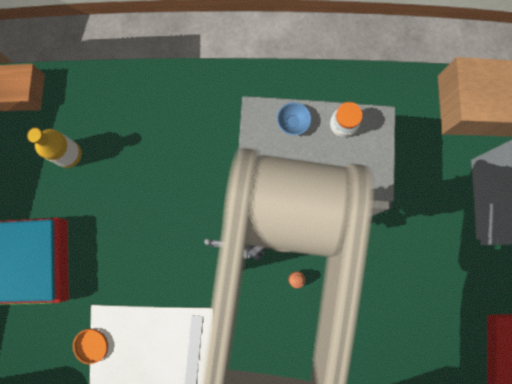

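The arm hides the cabinet, but the left leaf's handle shows at about (208,241), so that leaf is standing out. I'll move over the second handle.

Emit:
step_arm --targets '[{"dp": [-0.05,0.08,0],"angular": [0,0,0.04],"fingers": 0.3},{"dp": [-0.11,0.17,0],"angular": [0,0,0.09],"fingers": 0.3},{"dp": [-0.17,0.26,0],"angular": [0,0,0.14],"fingers": 0.3},{"dp": [-0.23,0.35,0],"angular": [0,0,0.19],"fingers": 0.3},{"dp": [-0.28,0.42,0],"angular": [0,0,0.23],"fingers": 0.3},{"dp": [-0.31,0.47,0],"angular": [0,0,0.247],"fingers": 0.3},{"dp": [-0.323,0.486,0],"angular": [0,0,0.247],"fingers": 0.3},{"dp": [-0.323,0.486,0],"angular": [0,0,0.247],"fingers": 0.3}]'

```text
time: 11.55
tool_pos: [599.6, -144.5, 291.2]
tcp_rot: [-180.0, 0.0, -2.2]
ft_force: [0.1, 0.2, -0.2]
finger_gap: 59.8
grip_force: 0.0
```

```bash
python3 - <<'E'
from h import *
s=sense();print(s["time"],np.round(s["tool_pos"],1),np.round(s["tcp_rot"],1),np.round(s["joint_pos"],1))
n="wrist"
im=snapshot(n);cv2.imwrite("pics/w2.png",im)
for d in pinpoint(n,"overlapped_leaf_handle")[:2]: print(round(d["conf"],2),np.round(d["at"],1),np.round(atz(n,d["at"],188),1))
print(proj(n,[[599,-146,209]]).round())
E
```

```text
11.55 [ 599.6 -144.5  291.2] [-180.     0.    -2.2] [-18.3   9.1  77.3   0.   93.6  73.9]
0.93 [251.2 196.1] [ 600.3 -144.1  188. ]
[[253. 205.]]
```

View pics/w2.png

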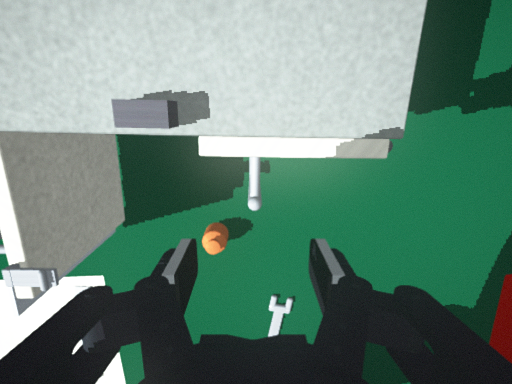

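The left leaf stands open at the left edge. The right leaf is still shut with its bar end at (254,203), between the fingers. Descend and grip.

Emit:
step_arm --newtons 60 --targets '[{"dp": [0,0.002,0.05],"angular": [0,0,0],"fingers": 0.3},{"dp": [0,0.002,0.15],"angular": [0,0,0],"fingers": 0.3},{"dp": [0,0.002,0.25],"angular": [0,0,0],"fingers": 0.3},{"dp": [0,0.002,0.35],"angular": [0,0,0],"fingers": 0.3},{"dp": [0,0.002,0.45],"angular": [0,0,0],"fingers": 0.3},{"dp": [0,0.002,0.53],"angular": [0,0,0],"fingers": 0.3},{"dp": [0,0.002,0.58],"angular": [0,0,0],"fingers": 0.3},{"dp": [0,0.002,0.6],"angular": [0,0,0],"fingers": 0.3}]'

```text
time: 12.65
tool_pos: [599.4, -145.3, 170.7]
tcp_rot: [-180.0, 0.0, -2.3]
ft_force: [0.5, 0.3, 0.1]
finger_gap: 59.8
grip_force: 0.0
```

Emit:
step_arm --newtons 60 --targets '[{"dp": [0,0,0],"angular": [0,0,0],"fingers": 0.7},{"dp": [0,0,0],"angular": [0,0,0],"fingers": 0.8},{"dp": [0,0,0],"angular": [0,0,0],"fingers": 0.9},{"dp": [0,0,0],"angular": [0,0,0],"fingers": 1},{"dp": [0,0,0],"angular": [0,0,0],"fingers": 1},{"dp": [0,0,0],"angular": [0,0,0],"fingers": 1},{"dp": [0,0,0],"angular": [0,0,0],"fingers": 1},{"dp": [0,0,0],"angular": [0,0,0],"fingers": 1}]'

```text
time: 13.65
tool_pos: [600.0, -145.9, 172.2]
tcp_rot: [179.9, -0.1, -2.3]
ft_force: [-0.4, -4.1, 6.1]
finger_gap: 10.1
grip_force: 58.5
```

Emit:
step_arm --newtons 60 --targets '[{"dp": [-0.023,0.013,0],"angular": [0,0,-0.014],"fingers": 1},{"dp": [-0.045,0.026,0],"angular": [0,0,-0.028],"fingers": 1},{"dp": [-0.066,0.041,0],"angular": [0,0,-0.042],"fingers": 1},{"dp": [-0.087,0.056,0],"angular": [0,0,-0.056],"fingers": 1},{"dp": [-0.126,0.09,0],"angular": [0,0,-0.083],"fingers": 1},{"dp": [-0.163,0.128,0],"angular": [0,0,-0.111],"fingers": 1},{"dp": [-0.196,0.168,0],"angular": [0,0,-0.139],"fingers": 1},{"dp": [-0.225,0.21,0],"angular": [0,0,-0.167],"fingers": 1}]'

```text
time: 14.65
tool_pos: [552.4, -184.0, 172.3]
tcp_rot: [-179.9, -0.0, 28.0]
ft_force: [-5.9, 5.5, 11.0]
finger_gap: 10.4
grip_force: 59.5
```

Emit:
step_arm --newtons 60 --targets '[{"dp": [-0.023,0.013,0],"angular": [0,0,-0.014],"fingers": 1},{"dp": [-0.045,0.026,0],"angular": [0,0,-0.028],"fingers": 1},{"dp": [-0.066,0.041,0],"angular": [0,0,-0.042],"fingers": 1},{"dp": [-0.087,0.056,0],"angular": [0,0,-0.056],"fingers": 1},{"dp": [-0.126,0.09,0],"angular": [0,0,-0.083],"fingers": 1},{"dp": [-0.163,0.128,0],"angular": [0,0,-0.111],"fingers": 1},{"dp": [-0.196,0.168,0],"angular": [0,0,-0.139],"fingers": 1},{"dp": [-0.225,0.21,0],"angular": [0,0,-0.167],"fingers": 1}]'

```text
time: 15.65
tool_pos: [530.2, -243.0, 172.3]
tcp_rot: [-179.7, 0.1, 58.0]
ft_force: [-18.6, 3.8, 16.3]
finger_gap: 10.3
grip_force: 60.3
```

Emit:
step_arm --newtons 60 --targets '[{"dp": [-0.023,0.013,0],"angular": [0,0,-0.014],"fingers": 1},{"dp": [-0.045,0.026,0],"angular": [0,0,-0.028],"fingers": 1},{"dp": [-0.066,0.041,0],"angular": [0,0,-0.042],"fingers": 1},{"dp": [-0.087,0.056,0],"angular": [0,0,-0.056],"fingers": 1},{"dp": [-0.126,0.09,0],"angular": [0,0,-0.083],"fingers": 1},{"dp": [-0.163,0.128,0],"angular": [0,0,-0.111],"fingers": 1},{"dp": [-0.196,0.168,0],"angular": [0,0,-0.139],"fingers": 1},{"dp": [-0.225,0.21,0],"angular": [0,0,-0.167],"fingers": 1}]'

```text
time: 16.65
tool_pos: [541.8, -305.6, 172.3]
tcp_rot: [-179.8, 0.1, 88.0]
ft_force: [-15.8, -4.1, 12.0]
finger_gap: 10.3
grip_force: 59.7
```

Emit:
step_arm --newtons 20 --targets '[{"dp": [0,0,0],"angular": [0,0,0],"fingers": 1},{"dp": [0,0,0],"angular": [0,0,0],"fingers": 1},{"dp": [0,0,0],"angular": [0,0,0],"fingers": 0.7},{"dp": [0,0,0],"angular": [0,0,0],"fingers": 0.5},{"dp": [0,0,0],"angular": [0,0,0],"fingers": 0.5},{"dp": [0,0,0],"angular": [0,0,0],"fingers": 0.5},{"dp": [0,0,0],"angular": [0,0,0],"fingers": 0.5},{"dp": [0,0,0],"angular": [0,0,0],"fingers": 0.5}]'

```text
time: 17.65
tool_pos: [544.2, -303.9, 171.3]
tcp_rot: [-180.0, -0.0, 87.9]
ft_force: [0.2, -0.1, 1.2]
finger_gap: 42.6
grip_force: 0.0
```

Emit:
step_arm --targets '[{"dp": [0,0,-0.12],"angular": [0,0,0],"fingers": 0.5},{"dp": [0,0,-0.3],"angular": [0,0,0],"fingers": 0.5},{"dp": [0,0,-0.5],"angular": [0,0,0],"fingers": 0.5},{"dp": [0,0,-0.7],"angular": [0,0,0],"fingers": 0.5},{"dp": [0,-0.15,-0.7],"angular": [0,0,0],"fingers": 0.5},{"dp": [0,-0.35,-0.7],"angular": [0,0,0],"fingers": 0.5},{"dp": [0,-0.55,-0.7],"angular": [0,0,0],"fingers": 0.5},{"dp": [0,-0.6,-0.7],"angular": [0,0,0],"fingers": 0.5}]'

```text
time: 18.65
tool_pos: [422.8, -299.6, 311.8]
tcp_rot: [180.0, 0.0, 87.8]
ft_force: [0.0, 0.4, 0.7]
finger_gap: 42.7
grip_force: 0.0
```

```bash
python3 - <<'E'
from h import *
for n in("top","scene"):
    im=snapshot(n); ims=im if n=="top" else np.hstack([ims,im])
    for l in("latched_leaf_handle","overlapped_leaf_handle"):
        for d in pinpoint(n,l)[:2]: print(n,l,round(d["conf"],2),np.round(d["at"],1),np.round(atz(n,d["at"],188),1))
cv2.imwrite("pics/end.png",cv2.resize(ims,(800,300)))
E
```

```text
top latched_leaf_handle 0.77 [210.7 239.3] [568.7 107.4 188. ]
top overlapped_leaf_handle 0.82 [416.5 253.6] [ 541.8 -313.7  188. ]
scene latched_leaf_handle 0.67 [176.5 210.9] [565.1 114.8 188. ]
scene overlapped_leaf_handle 0.78 [453.9 337.9] [ 541.  -308.4  188. ]
```

View pics/end.png

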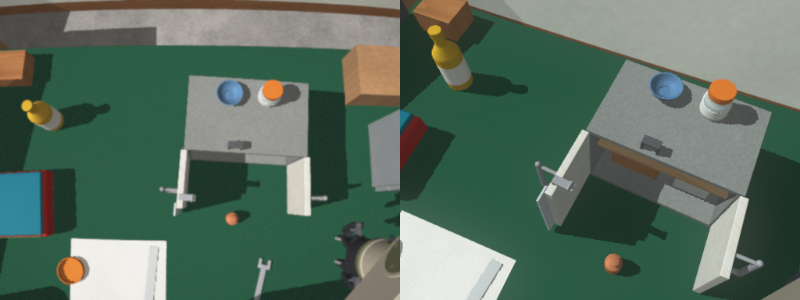

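Both leaves stand at about 90°, with handles at (178,194) and (320,198) in the top half of the picture. Nothing else was disturbed and the arm is clear.

```bash
python3 -c "
from bench import *
print(hand_in())"
```

```text
the job is handed in; nothing more can be done
None
```

I opened the latched leaf first and then the overlapped one; both stand at about 90°, the arm is clear of the cabinet, and I handed the job in at about 19 s of the 48 s allowed.

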